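Set the kiln timer to eight clicks and start it

ROBOT

A 6-joint arm with a two-finger parallel gripper is mounted at the origin on the work surface. World frame = base frame: x ahead of the robot, y to its left, z up, the work surface at z = 0. Lengths are in m, angles in rad, forces in N, time in s.
With the tool pointing down it reaches from about 0.35 to 0.85 m from the base axis. Payload 8.1 kg.
Tool frame: the origin (TCP) lies midway between the tips of the shut fingers; the grasp point (between the pads) lies 19 mm behind it; z points along the fingers, y is the direction in which the jaws open and shut (so a half turn about z gives the same grasp; the last joint's range is limited). The gripper opens to 93 mm and grips with 3 to 60 N. Pads are 15 mm wide; open, the fingers measure 128 mm over their backs; the gripper's body (75 mm by 188 mm) begins 65 mm behind the grasp point.
Start: joints at [1.138, 0.13, 1.488, -0, 1.523, -0.085], TCP at [0.204, 0.564, 0.219] pointing down, gripper open.
Joint ranges: [-2.96, 2.96], [-0.89, 2.26], [0.02, 2.5], [-1.34, 4.48], [0, 2.73], [-2.66, 2.66]. Speed limits (rad/s): [2.39, 2.39, 2.79, 3.14, 3.14, 3.14].

INTERFACE

Orientations are given as a rotation vector (axis times angle).
In Python, from plant import robot, optics, ticket gives the robot as it stands.
- The arm moves only by the tool send_rows, never from a script. Its argument "targets" is a list of rows, each a list of 3 entries, a list of its own where there are three numbers: the opening, from -1 (shut) to 1 (fully open), then the shift along the tool's x, y, z in mm, then the turn about the tool's z in rad. A call has 1 to 12 rows; each row shifts and turns the commanded pose from where the row before left it, along the tool's axes as they then stand; what a row does not reach is not made up. A row lasts 1/10 s, in which the tool goes at most 50 mm and 8.59 degrees, less where a joint would pass 70% of its speed; a pose out of reach is approached as far as the arm can. A call with a gripper value outside its range is refused whole. The fingers move at their own pace and stop on an object; "newtons" is the grip in N (left out, the last holds). Time passes only in rows, so rows that do not move let the fingers close. It gives the time, the measured TCP pose, the force and the opening at its end, in the units of the state.
- robot.read_state(): the state, without advancing time (a new reading comes with each control period).
- optics.read_camera(name): name is "scene" or "top" or "wrist"; returns a dict with "color" (420x560x3 uint8, red, green, blue), "K" (3x3 intrinsics, pixels), "position" and "orientation" of the camera in the world. Camera axes: x right, y up, looking along -z (the intrinsics and any distortion apply to the point x, -y, -z); pixel columns grow to the right and rows downward; lengths in m; the calibration is good to about 2 mm. A picture is of the moment at which its call begins. There is no depth.
- ticket.close_job(): hands the job in, once; it reports no verdict.
Trained networks look in the newest picture that a camera, given by its name, has taken for a name from the list of things; names that differ only in an ending like _2 or _b are one class to them, and where a whole thing is asked for, a point or a joint stands for the part that bears it (a point fixed in the world has none). Each returns a list of dicts, best first, with "confidence" (0 to 1); they miss things now and then, are a little off and sometimes report something else, mostly with a low value. They report only what shows in the picture. A call takes as long as a camera call.
- optics.cut_out(camera, name): "region" (420x560 bool, what is visible of it) and "point" ([column, row] in pixels, amid what is visible of it).
The state is a dict: "t": time; "q": joint angles; "dq": joint speeds; "joint_torque": joint torques, N m; "tool_pos": TCP position; "orientation": TCP orientation; "force": force on the tool from outside, world axes, zero at the start; "wrist_torque": the same for the moment, N m; "opening": finger opening in m.
Only numpy, scipy, OpenCV 4.12 (cv2) and the standard library are available. Lean on these libraries where they do the work, as an engineer would, in place of code of your own. Each camera call takes 0.05 s, during which the arm holds its last target.

TASK

Set the kiln controller's timer to eight: grip the dial, push it down through its slack and part way in against its spring, far enough to free its lock but never hard down, and held so turn it clockwise, click by click, until its pointer stands at the eighth mark after the broad zero mark, without running past it and without forcing it round against the lock; ease off so that the shaft springs up and locks there. Then press the start key fully down, gently, let it come up again and leave everything alone; do not shift the bowl, the dish or the jar.

Things in the scene. Friction and masses are not known exactly. Their poses are not given: they have to be found in the camera images.
- console: Kiln controller: grey box fixed to the bench, 150 (x) x 270 (y) x 60 mm high. Origin: centre of its underside, z up. Dial axis (upright) at its x = 0, y = +65 mm, start key at x = 0, y = -80 mm. Around the dial 13 raised dark marks, 20 degrees apart, numbered clockwise from above: mark 0 is the broad one, in the box's +y direction from the axis; marks 4, 8, 12 are longer than the others.
- dial_cap: The black timer dial itself: round flange 68 mm in diameter and 8 mm thick with a straight grip bar on top and a pointer nib. Origin on its axis, 35 mm below the point dial_grip, x towards the pointer, z up.
- dial_grip (a point): On the axis of the black timer dial, half way up its grip bar, 95 to 106 mm above the bench (differs each time); x along the bar to the pointer, z up. The bar is straight, 60 mm long, 14 mm wide, 26 mm high; its top is 8.5 mm above this point. Below it the dial's round flange, 68 mm in diameter, upper face 18 mm below this point: fingertips can push on it.
- dial_pointer (a point): Outer end of the small pointer nib at one end of the grip bar, 42 mm from the dial axis. Its direction from the axis is the setting: it starts locked at one of marks 1 to 5. Clicks every 20 degrees: wells of about 0.12 N m peak pull it to the nearest mark; stops at marks 0 and 12. Locked, it has 2 to 3 degrees of play. Let go on a mark it locks; between marks its shaft may stay down.
- dial_push (a joint): How far the dial's sprung shaft is pushed in (m, 0 = up). The dial first slides 0 to 6 mm down its shaft with slack (about 1 N; how much cannot be seen), then takes the shaft along: 2 N to start, then 3.2 N per mm. Lock pins drag on their ring unless it is 3.2 mm in (12.2 N); 5.5 mm (19.6 N) counts as hard down; bottom at 7 mm. Hold 15 to 17 N while turning. Let go, it springs up.
- mark0 (a point): Fixed point of the console where the pointer's tip stands (seen from above) at mark 0, 42 mm from the dial axis.
- mark1 (a point): Fixed point of the console where the pointer's tip stands (seen from above) at mark 1, 42 mm from the dial axis.
- mark2 (a point): Fixed point of the console where the pointer's tip stands (seen from above) at mark 2, 42 mm from the dial axis.
- mark3 (a point): Fixed point of the console where the pointer's tip stands (seen from above) at mark 3, 42 mm from the dial axis.
- mark4 (a point): Fixed point of the console where the pointer's tip stands (seen from above) at mark 4, 42 mm from the dial axis.
- mark5 (a point): Fixed point of the console where the pointer's tip stands (seen from above) at mark 5, 42 mm from the dial axis.
- mark6 (a point): Fixed point of the console where the pointer's tip stands (seen from above) at mark 6, 42 mm from the dial axis.
- mark7 (a point): Fixed point of the console where the pointer's tip stands (seen from above) at mark 7, 42 mm from the dial axis.
- mark8 (a point): Fixed point of the console where the pointer's tip stands (seen from above) at mark 8, the setting wanted, 42 mm from the dial axis.
- key: Start key: round grey push key, 30 mm in diameter, standing in a black housing ring 46 mm wide on the console. Origin on its axis, 18 mm below its top face; the top face is 82 mm above the bench when the key is up, the housing's top 72 mm. It goes straight down 6 mm against a spring (1.5 N to start, 5 N fully down), then meets a rigid stop, and comes up by itself.
- bowl: Bystander: dark round bowl, 124 mm wide, 40 mm high, loose, beside the console's dial end. Origin: centre of its underside.
- dish: Bystander: yellow-green square dish, 110 mm wide, 22 mm high, loose, beside the console's key end. Origin: centre of its underside.
- jar: Bystander: jar with a lid, 60 mm in diameter, 85 mm high, loose, beyond the console. Origin: centre of its underside.

How it is judged:
By the outcome, as a careful person would: the job done as asked, in the order asked, and still so for the second after the job is handed in, with the robot touching nothing.
It also fails if it takes over 72 s, if anything falls off the work surface, if the arm or the gripper's body presses on something with over 40 N, if the wrist force passes 120 N, or if a joint passes its speed limit or range.

## Working session

There is one attempt and no reset: what is moved stays moved. The work goes in short steps, Python scripts to look and compute and a tool call to move; the robot and the scene stay as the last step left them, time stands still between calls to the robot, and variables do not carry over. Pictures are saved under pics/ and viewed, and the job is handed in when it is done.

Besides the shell and the picture viewer there is one more tool, called after "Call:" in YAML: its name, and indented under it one key for each argument. send_rows: Moves the arm, as the interface text tells. Its arguments: {"type":"object","properties":{"targets":{"type":"array","items":{"type":"array"}},"newtons":{"type":"number"}},"required":["targets"]}

```bash
ls; mkdir -p pics
python3 - <<'E'
from plant import robot, optics, ticket
import cv2, numpy as np
s=robot.read_state(); print(s)
for n in ["scene","top","wrist"]:
    d=optics.read_camera(n); cv2.imwrite(f"pics/{n}0.png",d["color"][:,:,::-1]); print(n,d["K"],d["position"],d["orientation"],[k for k in d])
    for t in ["console","dial_cap","dial_grip","dial_pointer","mark0","mark4","mark8","key"]:
        r=optics.cut_out(n,t); print(t,[(round(x["confidence"],2),np.round(x["point"],1).tolist(),int(x["region"].sum())) for x in r[:2]])
E
```

```text
pics
{'t': 0.0, 'q': array([ 1.13758442e+00,  1.31157840e-01,  1.48926000e+00,  2.67890089e-05,
        1.52299746e+00, -8.54160867e-02]), 'dq': array([-1.21213530e-03, -8.94286909e-04,  5.35858748e-04, -8.51778462e-04,
       -5.13998554e-05,  5.35622271e-04]), 'joint_torque': array([ 3.70300859e-04, -5.59845471e+01, -4.91761851e+01,  7.68914027e-02,
        3.52701510e-02, -1.63186501e-04]), 'tool_pos': array([0.20423784, 0.56357207, 0.21760002]), 'orientation': array([-5.43483545e-01, -3.09372327e+00,  2.75606816e-03]), 'force': array([-0.12189946, -0.79353218, -0.69586751]), 'wrist_torque': array([-0.02163295,  0.00971904,  0.01508049]), 'opening': 0.09285439548086376}
scene [[429.43572192   0.         277.62131444]
 [  0.         429.43572192 209.94090869]
 [  0.           0.           1.        ]] [1.05533255 0.29699497 0.89501296] [0.33640289 0.58146059 1.97588209] ['color', 'K', 'position', 'orientation']
console [(0.65, [261.3, 185.8], 6052)]
dial_cap [(0.66, [296.7, 172.7], 595), (0.6, [264.7, 183.9], 6144)]
dial_grip [(0.73, [295.7, 174.1], 566)]
dial_pointer [(0.89, [296.
[... 322 characters left out ...]
992 -1.56086933] ['color', 'K', 'position', 'orientation']
console [(0.8, [291.7, 253.7], 6045)]
dial_cap [(0.59, [265.9, 264.1], 626)]
dial_grip []
dial_pointer [(0.64, [261.5, 268.0], 678), (0.22, [293.0, 256.8], 6184)]
mark0 [(0.86, [292.4, 254.0], 5993)]
mark4 [(0.86, [292.4, 254.0], 5993)]
mark8 [(0.86, [292.4, 254.0], 5993)]
key []
wrist [[318.30452046   0.         281.38531599]
 [  0.         318.30452046 208.86893407]
 [  0.           0.           1.        ]] [0.1294276  0.59133486 0.38572381] [-0.25214633 -0.17759969  1.21436989] ['color', 'K', 'position', 'orientation']
console []
dial_cap []
dial_grip []
dial_pointer [(0.22, [141.5, 405.9], 303)]
mark0 []
mark4 []
mark8 []
key []
```

View pics/scene0.png

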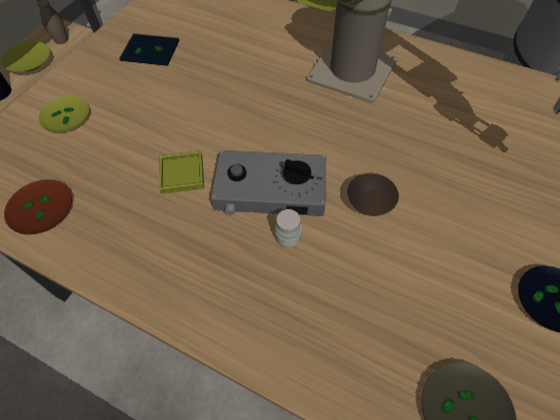

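View pics/top0.png

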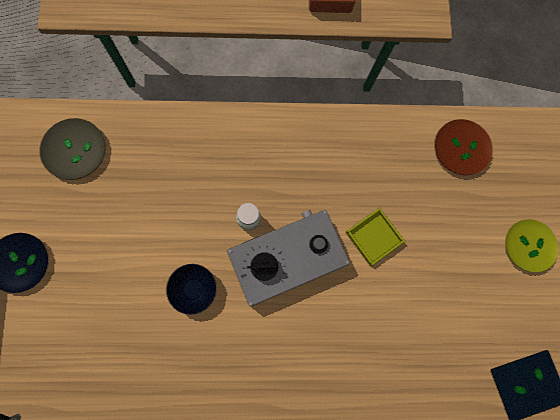

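View pics/wrist0.png

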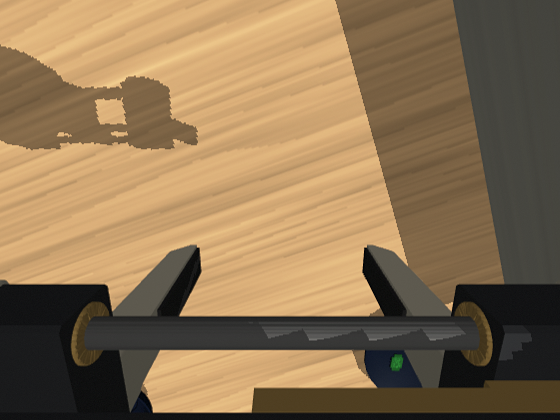

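```bash
cat > h.py <<'E'
from plant import robot, optics, ticket
import cv2, numpy as np
from scipy.spatial.transform import Rotation as R
def ray(d,px):
    K=np.array(d["K"]);v=np.linalg.inv(K)@np.array([px[0],px[1],1.])
    v=np.array([v[0],-v[1],-v[2]]); return R.from_rotvec(d["orientation"]).apply(v)
def unproj(d,px,z):
    v=ray(d,px);p=np.array(d["position"]);return p+v*(z-p[2])/v[2]
def proj(d,P):
    P=np.atleast_2d(P);c=R.from_rotvec(d["orientation"]).inv().apply(P-np.array(d["position"]))
    u=np.c_[c[:,0],-c[:,1],-c[:,2]]@np.array(d["K"]).T;return u[:,:2]/u[:,2:]
def cam(n,save=None):
    d=optics.read_camera(n)
    if save: cv2.imwrite(f"pics/{save}.png",d["color"][:,:,::-1])
    return d
E
python3 - <<'E'
from h import *
for n,bx in [("top",(215,190,215,140)),("scene",(200,135,150,95))]:
    d=cam(n); x,y,w,h=bx
    c=d["color"][y:y+h,x:x+w,::-1]; f=3.6 if n=="top" else 5.2
    cv2.imwrite(f"pics/{n}_z.png",cv2.resize(c,None,fx=f,fy=f,interpolation=cv2.INTER_CUBIC))
    for t in ["dial_cap","dial_pointer","dial_grip","key","bowl","jar","dish","console"]:
        for r in optics.cut_out(n,t)[:1]:
            z={"dial_cap":.09,"dial_pointer":.09,"dial_grip":.09,"key":.08,"bowl":.03,"jar":.085,"dish":.02,"console":.06}[t]
            print(n,t,round(r["confidence"],2),np.round(r["point"],1),np.round(unproj(d,r["point"],z),3))
E
```

```text
top dial_cap 0.73 [265.8 266.7] [0.486 0.042 0.09 ]
top dial_pointer 0.68 [262.9 269.2] [0.48  0.049 0.09 ]
top dial_grip 0.78 [264.2 266. ] [0.487 0.046 0.09 ]
top key 0.58 [291.4 253.5] [ 0.518 -0.02   0.08 ]
top bowl 0.79 [192.5 286.6] [0.44  0.222 0.03 ]
top jar 0.77 [248.3 216.5] [0.607 0.085 0.085]
top dish 0.75 [375.  235.7] [ 0.572 -0.242  0.02 ]
top console 0.71 [291.2 255.2] [ 0.516 -0.021  0.06 ]
scene dial_cap 0.86 [295.2 171.4] [0.494 0.044 0.09 ]
scene dial_pointer 0.6 [295.6 172.7] [0.497 0.046 0.09 ]
scene dial_grip 0.81 [295.8 173.5] [0.499 0.047 0.09 ]
scene key 0.64 [238.7 170.8] [ 0.545 -0.081  0.08 ]
scene bowl 0.82 [372.6 194.7] [0.432 0.224 0.03 ]
scene jar 0.68 [288.2 230.2] [0.641 0.098 0.085]
scene dish 0.64 [179.  171.8] [ 0.578 -0.245  0.02 ]
scene console 0.91 [263.3 185.9] [ 0.546 -0.015  0.06 ]
```

View pics/top_z.png

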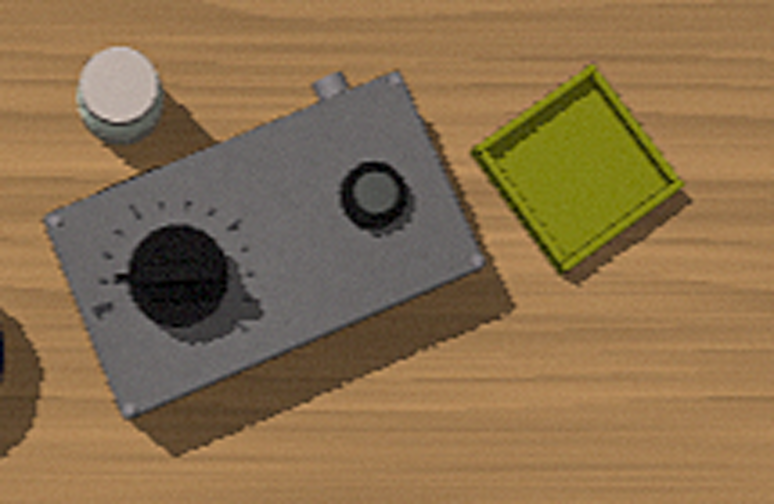

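View pics/scene_z.png

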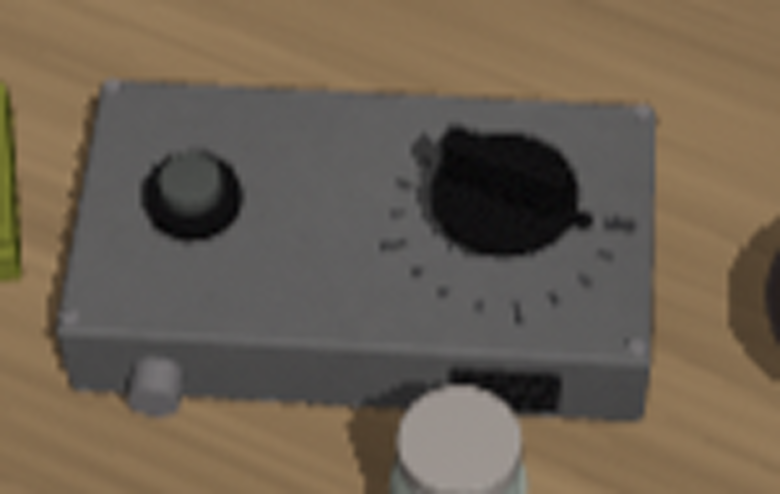

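```bash
cat >> h.py <<'E'
def cpose(c): # x,y,yaw
    return R.from_euler('z',c[2]), np.array([c[0],c[1],0])
def con(c,P):
    r,t=cpose(c); return r.apply(np.atleast_2d(P))+t
E
python3 - <<'E'
from h import *
from scipy.optimize import least_squares
d=cam("top"); e=cam("scene")
# corners (screw dots inset ~ use box corners) order: dial end far, dial end near, key end near, key end far
T=np.array([[44,215],[127,419],[487,264],[402,69]])/3.6+[215,190]-.36
S=np.array([[655,362],[655,103],[103,82],[60,335]])/5.2+[200,135]-.4
print(np.round([unproj(d,p,.06) for p in T],4)); print(np.round([unproj(e,p,.06) for p in S],4))
box=np.array([[.075,.135,.06],[-.075,.135,.06],[-.075,-.135,.06],[.075,-.135,.06]])
for lab,I in (("top",[(d,T)]),("scene",[(e,S)]),("both",[(d,T),(e,S)])):
    f=lambda c:np.concatenate([(proj(q,con(c,box))-m).ravel() for q,m in I])
    r=least_squares(f,[.52,-.02,.36]);c=r.x
    print(lab,np.round(c,4),"rms px",np.sqrt(np.mean(r.fun**2)).round(2),"dial",con(c,[[0,.065,.1]]).round(4),"key",con(c,[[0,-.08,.082]]).round(4))
g=c
a=con(g,[[0,.065,.085]])
for z in(.075,.08,.085,.09):
  p=unproj(d,np.array([122,278])/3.6+[215,190]-.36,z);q=unproj(e,np.array([588,220])/5.2+[200,135]-.4,z)
  for w in(p,q):
    v=w-a[0];print(z,w.round(4),np.hypot(*v[:2]).round(4),"clockwise deg",np.rad2deg(g[2]+np.pi/2-np.arctan2(v[1],v[0])).round(1))
E
```

```text
[[ 0.5297  0.1372  0.06  ]
 [ 0.3937  0.0792  0.06  ]
 [ 0.4977 -0.1656  0.06  ]
 [ 0.6334 -0.1102  0.06  ]]
[[ 0.5272  0.1385  0.06  ]
 [ 0.391   0.0788  0.06  ]
 [ 0.4979 -0.1664  0.06  ]
 [ 0.6334 -0.1069  0.06  ]]
top [ 0.5137 -0.0149  0.3985] rms px 0.61 dial [[0.4885 0.045  0.1   ]] key [[ 0.5448 -0.0886  0.082 ]]
scene [ 0.5121 -0.0141  0.4104] rms px 0.42 dial [[0.4862 0.0455 0.1   ]] key [[ 0.5441 -0.0875  0.082 ]]
both [ 0.513  -0.0145  0.4035] rms px 0.63 dial [[0.4875 0.0453 0.1   ]] key [[ 0.5444 -0.088   0.082 ]]
0.075 [0.4861 0.0833 0.075 ] 0.038 clockwise deg 21.1
0.075 [0.4795 0.083  0.075 ] 0.0386 clockwise deg 11.1
0.08 [0.4858 0.0832 0.08  ] 0.038 clockwise deg 20.5
0.08 [0.483  0.0843 0.08  ] 0.0393 clockwise deg 16.5
0.085 [0.4854 0.0831 0.085 ] 0.0379 clockwise deg 20.0
0.085 [0.4865 0.0856 0.085 ] 0.0403 clockwise deg 21.7
0.09 [0.4851 0.083  0.09  ] 0.0378 clockwise deg 19.5
0.09 [0.49   0.0869 0.09  ] 0.0417 clockwise deg 26.6
```

```bash
cat >> h.py <<'E'
def st():
    s=robot.read_state(); r=R.from_rotvec(s["orientation"]); M=r.as_matrix()
    yaw=np.rad2deg(np.arctan2(M[1,0],M[0,0])); tilt=np.rad2deg(np.arccos(-M[2,2]))
    print("t",round(s["t"],2),"pos",np.round(s["tool_pos"]*1000,1),"xyaw",yaw.round(2),"tilt",tilt.round(2),"F",np.round(s["force"],1),"tau",np.round(s["wrist_torque"],2),"open",round(s["opening"]*1000,1),"q6",round(s["q"][5],3))
    return s,r
def to(goal,yaw=None):
    s,r=st(); M=r.as_matrix(); cy=np.arctan2(M[1,0],M[0,0])
    dl=r.inv().apply(np.array(goal)-s["tool_pos"])*1000
    print("shift now",dl.round(2))
    if yaw is not None:
        t=cy-np.deg2rad(yaw); t=(t+np.pi)%(2*np.pi)-np.pi
        r2=r*R.from_rotvec([0,0,t]); print("turn",t.round(4),"shift after turn",(r2.inv().apply(np.array(goal)-s["tool_pos"])*1000).round(2))
E
python3 -c "
from h import *
to([.4875,.0453,.2],93.1)"
```

```text
t 2.35 pos [204.5 564.1 218.6] xyaw 160.07 tilt 0.0 F [-0.3  0.2  0.4] tau [ 0.03 -0.02  0.  ] open 93.0 q6 -0.085
shift now [-442.9  -391.25   18.63]
turn 1.1689 shift after turn [-533.33  254.56   18.63]
```

Call:
send_rows:
  targets:
    - [0, [0, 0, 0], 0.146]
    - [0, [0, 0, 0], 0.146]
    - [0, [0, 0, 0], 0.146]
    - [0, [0, 0, 0], 0.146]
    - [0, [0, 0, 0], 0.146]
    - [0, [0, 0, 0], 0.146]
    - [0, [0, 0, 0], 0.146]
    - [0, [0, 0, 0], 0.147]
  newtons: 30

```text
t: 3.15
tool_pos: [0.2045, 0.5641, 0.2186]
orientation: [2.168, 2.274, -0.0]
force: [0.7, -0.0, -0.5]
opening: 0.0468
```

Call:
send_rows:
  targets:
    - [0, [-36, 17, 0], 0]
    - [0, [-36, 17, 0], 0]
    - [0, [-36, 17, 0], 0]
    - [0, [-36, 17, 0], 0]
    - [0, [-36, 17, 0], 0]
    - [0, [-36, 17, 0], 0]
    - [0, [-36, 17, 0], 0]
    - [0, [-36, 17, 0], 0]
    - [0, [-36, 17, 0], 0]
    - [0, [-36, 17, 0], 0]
    - [0, [-36, 17, 0], 0]
    - [0, [-36, 17, 0], 0]

```text
t: 4.35
tool_pos: [0.4321, 0.1422, 0.219]
orientation: [2.16, 2.28, 0.001]
force: [0.2, 0.6, -1.0]
opening: 0.0465
```

```bash
python3 -c "
from h import *
to([.4875,.0453,.2],93.1)"
```

```text
t 4.35 pos [432.1 142.2 219. ] xyaw 93.1 tilt 0.05 F [ 0.2  0.6 -1. ] tau [-0.03  0.06  0.03] open 46.5 q6 0.151
shift now [-99.76  50.08  18.98]
turn -0.0 shift after turn [-99.76  50.07  18.98]
```

Call:
send_rows:
  targets:
    - [0, [-33, 16, 0], 0]
    - [0, [-33, 17, 0], 0]
    - [0, [-33, 17, 0], 0]
    - [0, [0, 0, 0], 0]
    - [0, [0, 0, 0], 0]

```text
t: 4.85
tool_pos: [0.4868, 0.0471, 0.2185]
orientation: [-2.163, -2.278, 0.0]
force: [-1.1, -0.1, -1.2]
opening: 0.0466
```

```bash
python3 -c "
from h import *
d=cam('wrist','w1');print(d['position'],d['orientation'])
c=[.513,-.0145,.4035]
to([.4875,.0453,.2],93.1)
for z in (.088,.109): print(proj(d,con(c,[[0,.065,z]])))
M=[[.042*np.sin(np.deg2rad(20*k)),.065+.042*np.cos(np.deg2rad(20*k)),.061] for k in range(13)]
print(proj(d,con(c,M)).round(0).tolist())
"
```

```text
[0.48264154 0.12675515 0.38560813] [-0.2889768  -0.00690864  0.05215138]
t 4.9 pos [486.5  47.9 218.5] xyaw 93.06 tilt 0.04 F [-0.1  0.2  0.4] tau [-0.09  0.05  0.02] open 46.7 q6 -0.061
shift now [-2.62  0.88 18.53]
turn -0.0008 shift after turn [-2.62  0.88 18.53]
[[282.17057573 202.06770811]]
[[282.20981933 208.19909769]]
[[268.0, 158.0], [282.0, 155.0], [296.0, 158.0], [309.0, 165.0], [317.0, 175.0], [322.0, 188.0], [321.0, 202.0], [316.0, 214.0], [307.0, 224.0], [295.0, 231.0], [282.0, 233.0], [269.0, 231.0], [257.0, 224.0]]
```

View pics/w1.png

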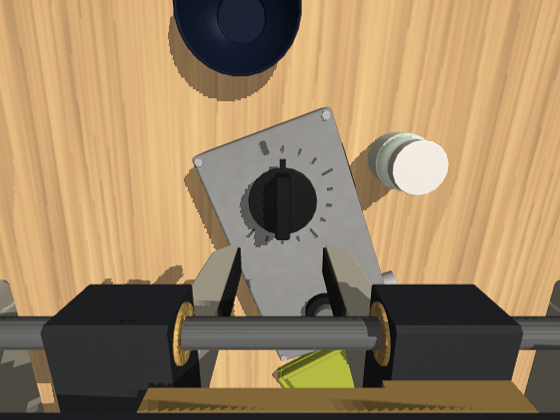

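```bash
python3 -c "
from h import *
c=[.513,-.0145,.4035]
im=cv2.imread('pics/w1.png'); cv2.imwrite('pics/w1z.png',cv2.resize(im[95:260,180:400],None,fx=3.5,fy=3.5,interpolation=cv2.INTER_CUBIC))
"
```

```text
(no output)
```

View pics/w1z.png

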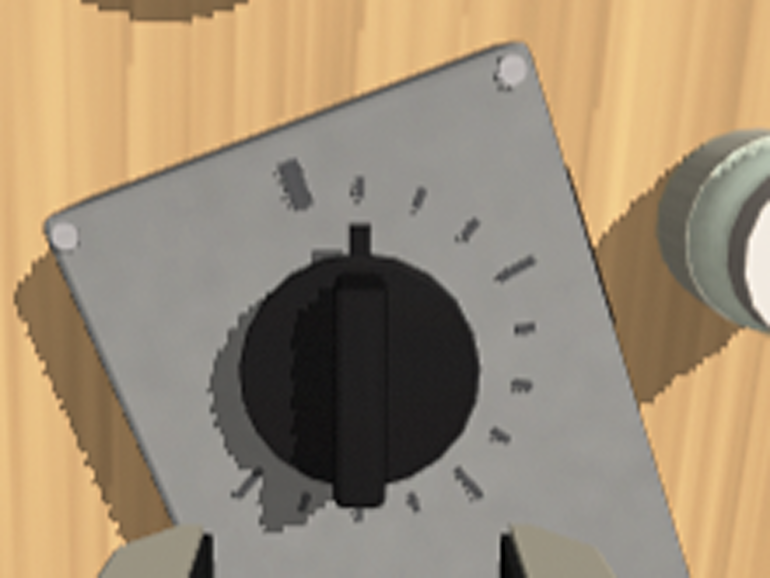

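Call:
send_rows:
  targets:
    - [0, [-2.6, 0.9, 20], 0]
    - [0, [0, 0, 30], 0]
    - [0, [0, 0, 30], 0]
    - [0, [0, 0, 30], 0]
    - [0, [0, 0, 13], 0]
    - [0, [0, 0, 0], 0]
    - [0, [0, 0, 0], 0]

```text
t: 5.6
tool_pos: [0.4883, 0.0456, 0.0968]
orientation: [2.159, 2.281, 0.001]
force: [0.5, -0.1, -0.9]
opening: 0.0466
```

```bash
python3 -c "
from h import *
d=cam('wrist','w2');cam('scene','s2')
to([.4875,.0453,.09],93.1)
im=cv2.imread('pics/s2.png'); cv2.imwrite('pics/s2z.png',cv2.resize(im[110:240,200:360],None,fx=4.5,fy=4.5,interpolation=cv2.INTER_CUBIC))
"
```

```text
t 5.7 pos [489.2  45.3  97.7] xyaw 93.12 tilt 0.18 F [-0.   0.4  0.9] tau [-0.07  0.05 -0.03] open 46.6 q6 -0.067
shift now [ 0.1  -1.69  7.66]
turn 0.0003 shift after turn [ 0.1  -1.69  7.66]
```

View pics/w2.png

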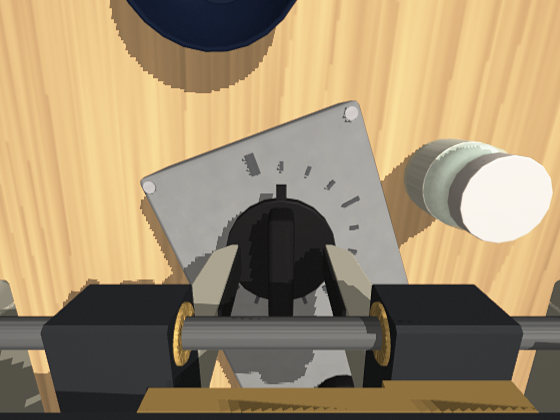

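View pics/s2z.png

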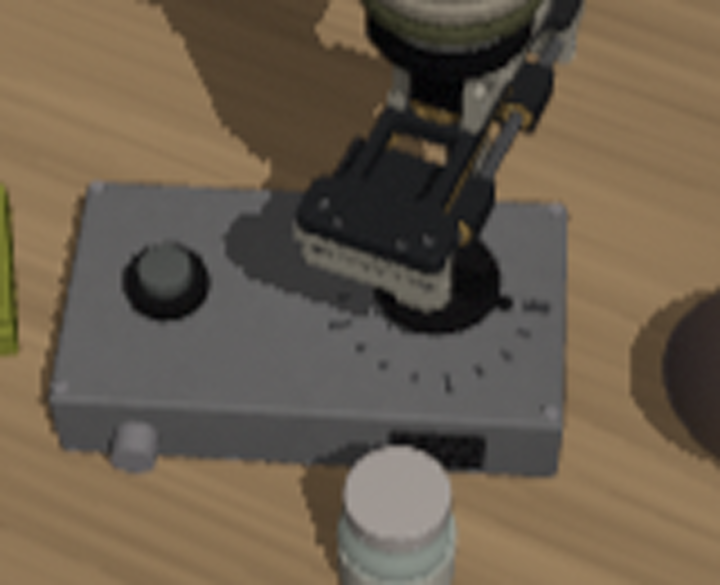

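Call:
send_rows:
  targets:
    - [0, [0, 0, 3], 0]
    - [0, [0, 0, 3], 0]
    - [0, [0, 0, 0], 0]

```text
t: 6.0
tool_pos: [0.4877, 0.045, 0.0895]
orientation: [-2.161, -2.28, 0.0]
force: [-0.1, -0.3, -0.5]
opening: 0.0465
```

Call:
send_rows:
  targets:
    - [0, [0, 0, 1.5], 0]
    - [0, [0, 0, 1.5], 0]
    - [0, [0, 0, 0], 0]

```text
t: 6.3
tool_pos: [0.4876, 0.045, 0.0863]
orientation: [-2.16, -2.28, 0.001]
force: [-0.1, -0.0, -1.0]
opening: 0.0466
```

Call:
send_rows:
  targets:
    - [0, [0, 0, 1], 0]
    - [0, [0, 0, 0], 0]

```text
t: 6.5
tool_pos: [0.4877, 0.045, 0.0855]
orientation: [-2.161, -2.28, 0.0]
force: [-0.3, 0.4, 0.5]
opening: 0.0462
```

Call:
send_rows:
  targets:
    - [0, [0, 0, 1], 0]
    - [0, [0, 0, 0], 0]

```text
t: 6.7
tool_pos: [0.4877, 0.045, 0.0845]
orientation: [-2.161, -2.281, 0.0]
force: [0.3, 0.9, 0.5]
opening: 0.0462
```

Call:
send_rows:
  targets:
    - [0, [0, 0, 1], 0]
    - [0, [0, 0, 0], 0]

```text
t: 6.9
tool_pos: [0.4878, 0.045, 0.0836]
orientation: [-2.161, -2.281, 0.0]
force: [-0.6, 0.1, 0.5]
opening: 0.0468
```

Call:
send_rows:
  targets:
    - [0, [0, 0, 1], 0]
    - [0, [0, 0, 0], 0]

```text
t: 7.1
tool_pos: [0.4878, 0.045, 0.0825]
orientation: [-2.161, -2.281, 0.0]
force: [0.2, 0.4, -0.1]
opening: 0.0467
```

Call:
send_rows:
  targets:
    - [0, [0, 0, 1], 0]
    - [0, [0, 0, 0], 0]

```text
t: 7.3
tool_pos: [0.4878, 0.045, 0.0815]
orientation: [-2.161, -2.281, 0.0]
force: [0.5, -0.8, -0.8]
opening: 0.0467
```

Call:
send_rows:
  targets:
    - [0, [0, 0, 1], 0]
    - [0, [0, 0, 0], 0]

```text
t: 7.5
tool_pos: [0.4879, 0.045, 0.0807]
orientation: [2.161, 2.281, 0.0]
force: [-0.0, -0.3, 2.3]
opening: 0.0464
```

Call:
send_rows:
  targets:
    - [0, [0, 0, 1], 0]
    - [0, [0, 0, 0], 0]

```text
t: 7.7
tool_pos: [0.4879, 0.045, 0.0799]
orientation: [2.161, 2.28, 0.0]
force: [-1.6, -0.2, 5.0]
opening: 0.0462
```

Call:
send_rows:
  targets:
    - [-1, [0, 0, 0], 0]
    - [-1, [0, 0, 0], 0]
    - [-1, [0, 0, 0], 0]
    - [-1, [0, 0, 0], 0]
    - [-1, [0, 0, 0], 0]
    - [-1, [0, 0, 0], 0]
  newtons: 35

```text
t: 8.3
tool_pos: [0.4878, 0.045, 0.0797]
orientation: [2.161, 2.281, -0.0]
force: [-1.3, 0.5, 4.6]
opening: 0.0136
```

```bash
python3 -c "
from h import *
st();st()"
```

```text
t 8.3 pos [487.8  45.   79.7] xyaw 93.1 tilt 0.01 F [-1.3  0.5  4.6] tau [-0.1   0.32 -0.02] open 13.6 q6 -0.067
t 8.3 pos [487.8  45.   79.7] xyaw 93.1 tilt 0.01 F [-1.3  0.5  4.6] tau [-0.1   0.32 -0.02] open 13.6 q6 -0.067
```

Call:
send_rows:
  targets:
    - [-1, [0, 0, 1], 0]
    - [-1, [0, 0, 0.5], 0]
    - [-1, [0, 0, 0], 0]

```text
t: 8.6
tool_pos: [0.4878, 0.045, 0.0785]
orientation: [2.161, 2.281, -0.0]
force: [-3.3, 0.3, 9.1]
opening: 0.0138
```

Call:
send_rows:
  targets:
    - [-1, [0, 0, 0.8], 0]
    - [-1, [0, 0, 0], 0]
    - [-1, [0, 0, 0], 0]

```text
t: 8.9
tool_pos: [0.4878, 0.045, 0.078]
orientation: [2.161, 2.281, -0.0]
force: [-3.1, 0.4, 10.5]
opening: 0.0141
```

Call:
send_rows:
  targets:
    - [-1, [0, -0.2, 0.8], 0]
    - [-1, [0, -0.1, 0.6], 0]
    - [-1, [0, 0, 0], 0]
    - [-1, [0, 0, 0], 0]

```text
t: 9.3
tool_pos: [0.4878, 0.045, 0.077]
orientation: [2.16, 2.28, 0.001]
force: [-4.4, 0.2, 13.5]
opening: 0.0137
```

Call:
send_rows:
  targets:
    - [-1, [0, 0, 0.3], 0]
    - [-1, [0, 0, 0], 0]
    - [-1, [0, 0, 0], 0]

```text
t: 9.6
tool_pos: [0.4878, 0.045, 0.0768]
orientation: [2.16, 2.28, 0.001]
force: [-4.9, -0.1, 14.1]
opening: 0.0137
```

Call:
send_rows:
  targets:
    - [-1, [0, -0.6, 0.3], 0]
    - [-1, [0, 0, 0], 0]
    - [-1, [0, 0, 0], 0]

```text
t: 9.9
tool_pos: [0.4878, 0.045, 0.0768]
orientation: [2.16, 2.28, 0.002]
force: [-3.1, 0.3, 13.8]
opening: 0.0141
```

```bash
python3 -c "
from h import *
st()"
```

```text
t 9.9 pos [487.8  45.   76.8] xyaw 93.1 tilt 0.11 F [-3.1  0.3 13.8] tau [-0.09  0.75 -0.02] open 14.1 q6 -0.067
```

Call:
send_rows:
  targets:
    - [-1, [0, -0.6, 0.5], 0]
    - [-1, [0, 0, 0], 0]
    - [-1, [0, 0, 0], 0]

```text
t: 10.2
tool_pos: [0.4877, 0.045, 0.0766]
orientation: [2.159, 2.279, 0.003]
force: [-2.3, 0.6, 13.8]
opening: 0.014
```

Call:
send_rows:
  targets:
    - [-1, [0, 0, 0.2], 0]
    - [-1, [0, 0, 0], 0]
    - [-1, [0, 0, 0], 0]

```text
t: 10.5
tool_pos: [0.4878, 0.045, 0.0765]
orientation: [2.159, 2.279, 0.003]
force: [-2.6, -0.1, 15.9]
opening: 0.0139
```

Call:
send_rows:
  targets:
    - [-1, [0, 0, 0.1], 0.04]
    - [-1, [0, 0, 0], 0.05]
    - [-1, [0, 0, 0], 0.05]
    - [-1, [0, 0, 0], 0.05]
    - [-1, [0, 0, 0], 0]

```text
t: 11.0
tool_pos: [0.488, 0.045, 0.0765]
orientation: [2.367, 2.062, 0.004]
force: [-2.8, 0.5, 14.6]
opening: 0.0139
```

```bash
python3 -c "
from h import *
st()"
```

```text
t 11.0 pos [488.   45.   76.5] xyaw 82.1 tilt 0.2 F [-2.8  0.5 14.6] tau [-0.01  0.52 -0.07] open 13.9 q6 0.125
```

Call:
send_rows:
  targets:
    - [-1, [0, 0, 0.2], 0.04]
    - [-1, [0, 0, 0], 0.04]
    - [-1, [0, 0, 0], 0.04]
    - [-1, [0, 0, 0], 0.04]
    - [-1, [0, 0, 0], 0]

```text
t: 11.5
tool_pos: [0.4881, 0.0449, 0.0764]
orientation: [2.524, 1.866, 0.005]
force: [-1.6, 0.1, 15.1]
opening: 0.0136
```

```bash
python3 -c "
from h import *
d=cam('wrist','w3')
st()
im=cv2.imread('pics/w3.png'); cv2.imwrite('pics/w3z.png',cv2.resize(im[95:335,140:420],None,fx=2.5,fy=2.5,interpolation=cv2.INTER_CUBIC))"
```

```text
t 11.55 pos [488.1  44.9  76.4] xyaw 73.02 tilt 0.22 F [-1.9  0.3 15.5] tau [-0.06  0.47 -0.02] open 13.6 q6 0.283
```

View pics/w3z.png

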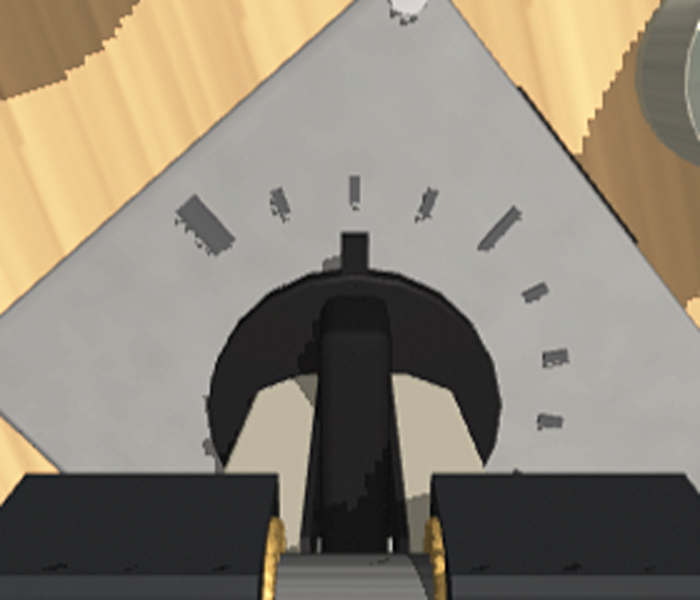

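Call:
send_rows:
  targets:
    - [-1, [0, 0, 0.1], 0.05]
    - [-1, [0, 0, 0], 0.05]
    - [-1, [0, 0, 0], 0.05]
    - [-1, [0, 0, 0], 0.05]
    - [-1, [0, 0, 0], 0.05]
    - [-1, [0, 0, 0], 0.05]
    - [-1, [0, 0, 0], 0.05]
    - [-1, [0, 0, 0], 0]

```text
t: 12.35
tool_pos: [0.4885, 0.0448, 0.0765]
orientation: [2.811, 1.398, 0.006]
force: [-0.6, -0.9, 15.6]
opening: 0.0139
```

Call:
send_rows:
  targets:
    - [-1, [0, 0, 0], 0.05]
    - [-1, [0, 0, 0], 0.05]
    - [-1, [0, 0, 0], 0.05]
    - [-1, [0, 0, 0], 0.05]
    - [-1, [0, 0, 0], 0.05]
    - [-1, [0, 0, 0], 0.05]
    - [-1, [0, 0, 0], 0.05]
    - [-1, [0, 0, 0], 0]

```text
t: 13.15
tool_pos: [0.4887, 0.0445, 0.0766]
orientation: [3.011, 0.887, 0.007]
force: [0.1, -2.3, 14.9]
opening: 0.0138
```

```bash
python3 -c "
from h import *
st()"
```

```text
t 13.15 pos [488.7  44.5  76.6] xyaw 32.82 tilt 0.3 F [ 0.1 -2.3 14.9] tau [-0.42  0.11 -0.04] open 13.8 q6 0.985
```

Call:
send_rows:
  targets:
    - [-1, [-0.3, 0.4, 0.3], 0.05]
    - [-1, [0, 0, 0], 0.05]
    - [-1, [0, 0, 0], 0.05]
    - [-1, [0, 0, 0], 0.05]
    - [-1, [0, 0, 0], 0.05]
    - [-1, [0, 0, 0], 0.05]
    - [-1, [0, 0, 0], 0.05]
    - [-1, [0, 0, 0], 0]

```text
t: 13.95
tool_pos: [0.4889, 0.044, 0.0764]
orientation: [3.121, 0.349, 0.008]
force: [1.3, -2.4, 14.6]
opening: 0.0139
```

Call:
send_rows:
  targets:
    - [-1, [0, 0, 0], 0.05]
    - [-1, [0, 0, 0], 0.05]
    - [-1, [0, 0, 0], 0.05]
    - [-1, [0, 0, 0], 0.05]
    - [-1, [0, 0, 0], 0.05]
    - [-1, [0, 0, 0], 0.05]
    - [-1, [0, 0, 0], 0.05]
    - [-1, [0, 0, 0], 0]

```text
t: 14.75
tool_pos: [0.4889, 0.0437, 0.0764]
orientation: [3.134, -0.2, 0.009]
force: [0.7, -3.6, 15.9]
opening: 0.0138
```

```bash
python3 -c "
from h import *
d=cam('wrist','w4');cam('scene','s4')
st()
im=cv2.imread('pics/w4.png'); cv2.imwrite('pics/w4z.png',cv2.resize(im[95:335,140:420],None,fx=2.5,fy=2.5,interpolation=cv2.INTER_CUBIC))"
```

```text
t 14.85 pos [488.9  43.7  76.4] xyaw -7.19 tilt 0.32 F [ 0.3 -3.7 15.5] tau [-0.63  0.06  0.  ] open 13.8 q6 1.682
```

View pics/w4z.png

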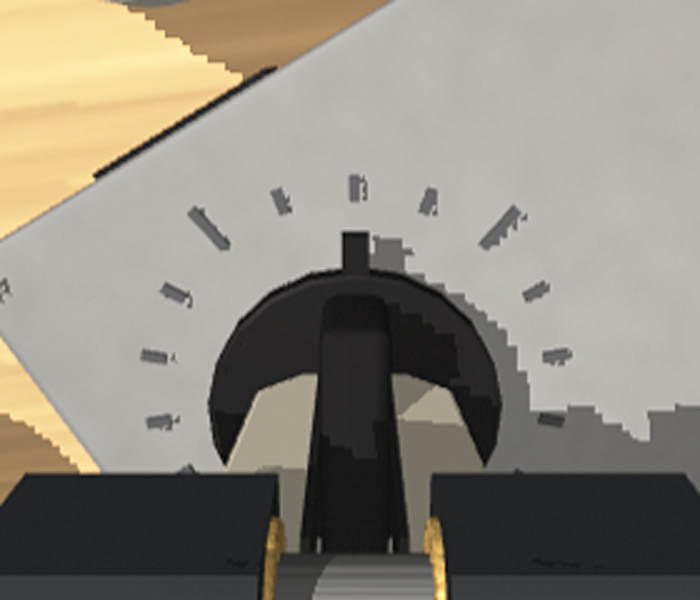

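Call:
send_rows:
  targets:
    - [-1, [0, 0.6, 0], 0.05]
    - [-1, [0, 0, 0], 0.05]
    - [-1, [0, 0, 0], 0.05]
    - [-1, [0, 0, 0], 0.05]
    - [-1, [0, 0, 0], 0.05]
    - [-1, [0, 0, 0], 0.05]
    - [-1, [0, 0, 0], 0.05]
    - [-1, [0, 0, 0], 0]

```text
t: 15.65
tool_pos: [0.4888, 0.0433, 0.0764]
orientation: [-3.052, 0.742, -0.009]
force: [-0.7, -2.6, 15.4]
opening: 0.014
```

Call:
send_rows:
  targets:
    - [-1, [0, 0, 0], 0.05]
    - [-1, [0, 0, 0], 0.05]
    - [-1, [0, 0, 0], 0.05]
    - [-1, [0, 0, 0], 0.05]
    - [-1, [0, 0, 0], 0.05]
    - [-1, [0, 0, 0], 0.05]
    - [-1, [0, 0, 0], 0.045]
    - [-1, [0, 0, 0], 0]
    - [-1, [0, 0, 0], 0]

```text
t: 16.55
tool_pos: [0.4885, 0.043, 0.0763]
orientation: [-2.88, 1.253, -0.008]
force: [-1.4, -3.8, 15.7]
opening: 0.0142
```

```bash
python3 -c "
from h import *
d=cam('wrist','w5')
st()
im=cv2.imread('pics/w5.png'); cv2.imwrite('pics/w5z.png',cv2.resize(im[95:335,140:420],None,fx=2.5,fy=2.5,interpolation=cv2.INTER_CUBIC))"
```

```text
t 16.6 pos [488.5  43.   76.3] xyaw -47.0 tilt 0.29 F [-0.7 -4.1 16.7] tau [-0.67  0.34  0.01] open 13.6 q6 2.376
```

View pics/w5z.png

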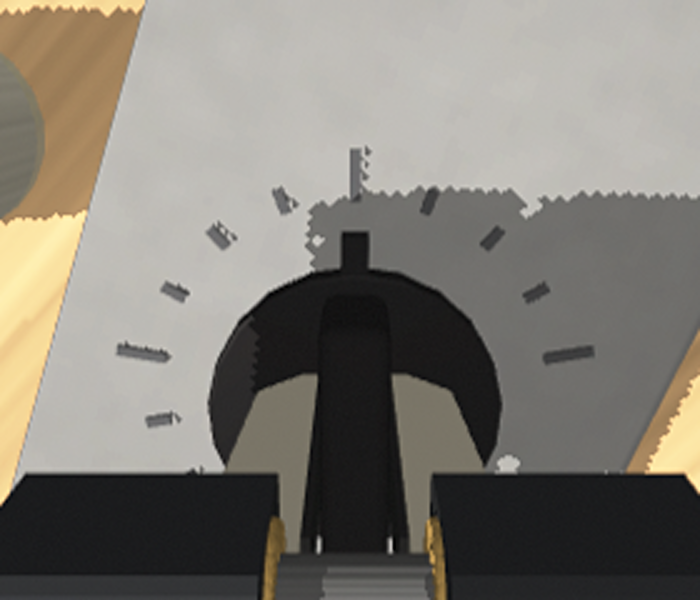

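Call:
send_rows:
  targets:
    - [-1, [0, 0, -0.7], 0]
    - [-1, [0, 0, -0.7], 0]
    - [-1, [0, 0, -0.7], 0]
    - [-1, [0, 0, -0.7], 0]
    - [-1, [0, 0, -0.7], 0]
    - [-1, [0, 0, -0.7], 0]
    - [-1, [0, 0, -0.7], 0]
    - [-1, [0, 0, 0], 0]
    - [-1, [0, 0, 0], 0]

```text
t: 17.5
tool_pos: [0.4884, 0.043, 0.08]
orientation: [-2.88, 1.253, -0.008]
force: [4.9, -4.0, 4.4]
opening: 0.0137
```

```bash
python3 -c "
from h import *
st()"
```

```text
t 17.5 pos [488.4  43.   80. ] xyaw -47.01 tilt 0.28 F [ 4.9 -4.   4.4] tau [-0.65 -0.78 -0.  ] open 13.7 q6 2.376
```

Call:
send_rows:
  targets:
    - [-1, [0, 0, -0.6], 0]
    - [-1, [0, 0, -0.6], 0]
    - [-1, [0, 0, -0.6], 0]
    - [-1, [0, 0, -0.4], 0]
    - [-1, [0, 0, 0], 0]
    - [-1, [0, 0, 0], 0]

```text
t: 18.1
tool_pos: [0.4883, 0.043, 0.0817]
orientation: [-2.88, 1.253, -0.007]
force: [7.2, -2.8, -0.5]
opening: 0.0138
```

Call:
send_rows:
  targets:
    - [0, [0, 0, 0], 0]
    - [0, [0, 0, 0], 0]
    - [0, [0, 0, 0], 0]
    - [0, [0, 0, 0], 0]
    - [0, [0, 0, 0], 0]
    - [0, [0, 0, -10], 0]
    - [0, [0, 0, -30], 0]
    - [0, [0, 0, -40], 0]
    - [0, [0, 0, -40], 0]
    - [0, [0, 0, 0], 0]

```text
t: 19.1
tool_pos: [0.4897, 0.0439, 0.2085]
orientation: [-2.877, 1.251, -0.016]
force: [0.9, 0.0, 1.0]
opening: 0.0466
```

```bash
python3 -c "
from h import *
d=cam('wrist','w6')
to([.5444,-.088,.2],93.1)
im=cv2.imread('pics/w6.png'); cv2.imwrite('pics/w6z.png',cv2.resize(im[55:295,140:420],None,fx=2.5,fy=2.5,interpolation=cv2.INTER_CUBIC))"
```

```text
t 19.15 pos [488.5  43.9 205.3] xyaw -46.99 tilt 0.41 F [-0.3 -0.1 -0.4] tau [0.07 0.17 0.  ] open 46.5 q6 2.376
shift now [134.56  49.09   5.71]
turn -2.445 shift after turn [-134.71   48.68    5.71]
```

View pics/w6z.png

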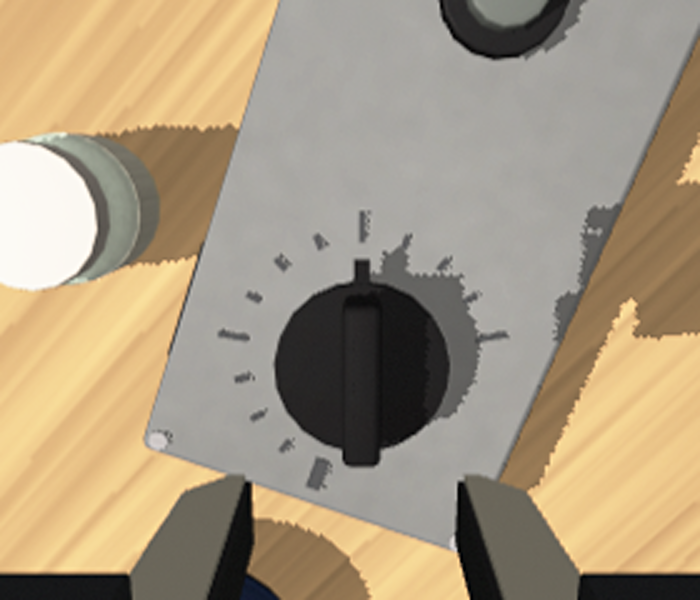

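Call:
send_rows:
  targets:
    - [-1, [34, 12, 0], 0]
    - [-1, [34, 12, 0], 0]
    - [-1, [34, 12, 0], 0]
    - [-1, [32.6, 13, 0], 0]
    - [-1, [0, 0, 0], 0]
    - [-1, [0, 0, 0], 0]
    - [-1, [0, 0, 0], 0]

```text
t: 19.85
tool_pos: [0.5415, -0.0871, 0.2002]
orientation: [-2.881, 1.252, 0.003]
force: [-0.0, 0.2, -0.5]
opening: 0.0009
```

```bash
python3 -c "
from h import *
d=cam('wrist','w7'); s,r=st()
to([.5444,-.088,.09])
c=[.513,-.0145,.4035]
print(proj(d,con(c,[[0,-.08,.082]])), proj(d,con(c,[[0,-.08,.072]])))
im=cv2.imread('pics/w7.png'); cv2.imwrite('pics/w7z.png',cv2.resize(im[95:335,140:420],None,fx=2.5,fy=2.5,interpolation=cv2.INTER_CUBIC))
e=cam('top','t7'); im=cv2.imread('pics/t7.png'); cv2.imwrite('pics/t7z.png',cv2.resize(im[190:330,215:430],None,fx=3.6,fy=3.6,interpolation=cv2.INTER_CUBIC))"
```

```text
t 19.9 pos [541.6 -86.9 200.5] xyaw -46.94 tilt 0.07 F [-0.1  0.5  0.6] tau [0.04 0.15 0.03] open 0.1 q6 2.137
t 19.9 pos [541.6 -86.9 200.5] xyaw -46.94 tilt 0.07 F [-0.1  0.5  0.6] tau [0.04 0.15 0.03] open 0.1 q6 2.137
shift now [  2.86  -1.36 110.49]
[[279.74612044 200.00322775]] [[279.79448813 197.27359017]]
```

View pics/w7z.png

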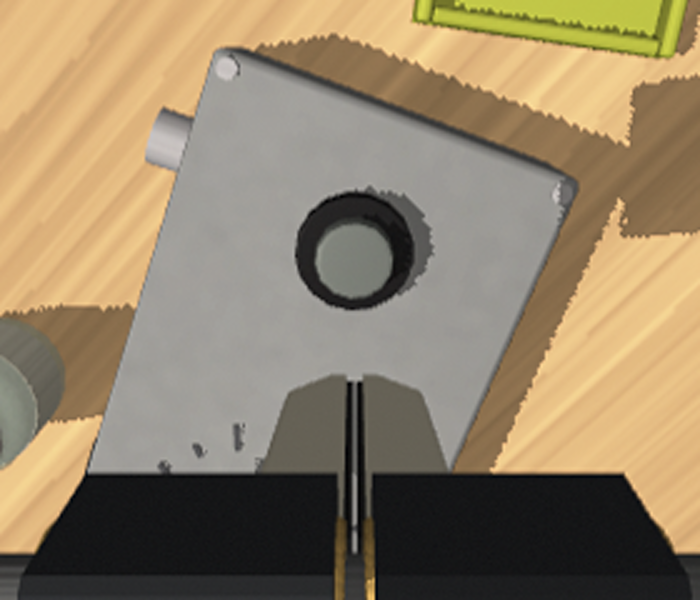

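Call:
send_rows:
  targets:
    - [-1, [3.3, -0.4, 20], 0]
    - [-1, [0, 0, 30], 0]
    - [-1, [0, 0, 30], 0]
    - [-1, [0, 0, 22], 0]
    - [-1, [0, 0, 10], 0]
    - [-1, [0, 0, 0], 0]
    - [-1, [0, 0, 0], 0]
    - [-1, [0, 0, 0], 0]

```text
t: 20.75
tool_pos: [0.546, -0.0903, 0.0909]
orientation: [-2.881, 1.252, -0.005]
force: [0.9, -0.0, 1.0]
opening: 0.0005
```

```bash
python3 -c "
from h import *
d=cam('wrist','w8'); s,r=st()
im=cv2.imread('pics/w8.png'); cv2.imwrite('pics/w8z.png',cv2.resize(im[95:335,140:420],None,fx=2.5,fy=2.5,interpolation=cv2.INTER_CUBIC))"
```

```text
t 20.8 pos [546.  -90.4  90.9] xyaw -46.98 tilt 0.17 F [-0.2  0.3 -0.1] tau [0.02 0.16 0.02] open 0.3 q6 2.134
```

View pics/w8z.png

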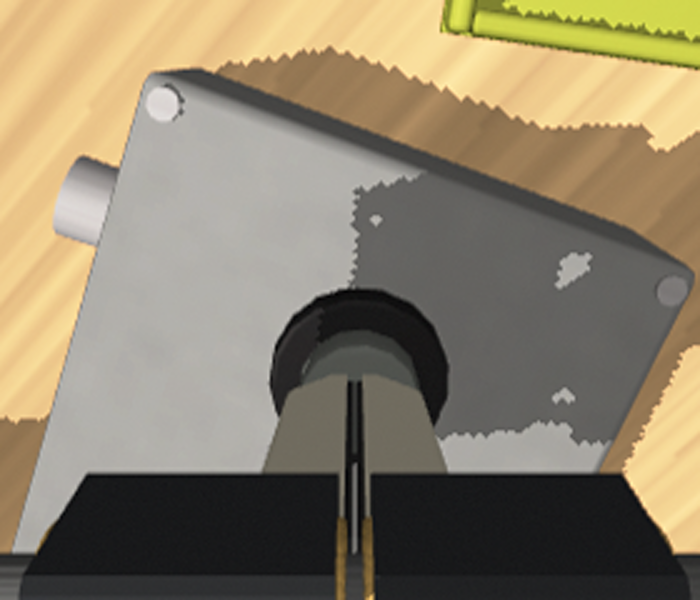

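Call:
send_rows:
  targets:
    - [-1, [0, 0, 3], 0]
    - [-1, [0, 0, 3], 0]
    - [-1, [0, 0, 2], 0]
    - [-1, [0, 0, 0], 0]
    - [-1, [0, 0, 0], 0]

```text
t: 21.3
tool_pos: [0.5448, -0.0902, 0.0812]
orientation: [2.881, -1.253, 0.0]
force: [0.1, -0.0, 2.7]
opening: 0.0007
```

Call:
send_rows:
  targets:
    - [-1, [0, 0, 1.5], 0]
    - [-1, [0, 0, 1.5], 0]
    - [-1, [0, 0, 0], 0]
    - [-1, [0, 0, 0], 0]

```text
t: 21.7
tool_pos: [0.5448, -0.0902, 0.0782]
orientation: [2.881, -1.253, 0.0]
force: [-0.1, 0.7, 3.9]
opening: 0.0005
```

Call:
send_rows:
  targets:
    - [-1, [0, 0, 1], 0]
    - [-1, [0, 0, 1], 0]
    - [-1, [0, 0, 0], 0]
    - [-1, [0, 0, 0], 0]

```text
t: 22.1
tool_pos: [0.5449, -0.0902, 0.0763]
orientation: [-2.881, 1.253, -0.001]
force: [-1.0, -0.0, 5.7]
opening: 0.0003
```

Call:
send_rows:
  targets:
    - [-1, [0, 0, 0.5], 0]
    - [-1, [0, 0, 0.3], 0]
    - [-1, [0, 0, 0], 0]
    - [-1, [0, 0, 0], 0]

```text
t: 22.5
tool_pos: [0.5449, -0.0903, 0.0762]
orientation: [2.881, -1.253, 0.001]
force: [-3.4, 1.4, 10.9]
opening: 0.0005
```

Call:
send_rows:
  targets:
    - [-1, [0, 0, 0.3], 0]
    - [-1, [0, 0, 0], 0]
    - [-1, [0, 0, 0], 0]

```text
t: 22.8
tool_pos: [0.5449, -0.0902, 0.0761]
orientation: [2.881, -1.253, 0.001]
force: [-5.3, 1.4, 13.2]
opening: 0.0004
```

Position stopped at z = 76.1 mm with force rising: the key is on its stop. Lifting slowly, then away.

Call:
send_rows:
  targets:
    - [-1, [0, 0, -1], 0]
    - [-1, [0, 0, -2], 0]
    - [-1, [0, 0, -2], 0]
    - [-1, [0, 0, -3], 0]
    - [-1, [0, 0, -5], 0]
    - [-1, [0, 0, -20], 0]
    - [-1, [0, 0, -40], 0]
    - [-1, [0, 0, -40], 0]
    - [-1, [0, 0, -40], 0]
    - [-1, [0, 0, 0], 0]

```text
t: 23.8
tool_pos: [0.5477, -0.0908, 0.2351]
orientation: [-2.88, 1.252, -0.016]
force: [0.6, -0.2, 0.9]
opening: 0.0004
```

Call:
send_rows:
  targets:
    - [-1, [-25, 35, 0], 0]
    - [-1, [-25, 35, 0], 0]
    - [-1, [-25, 35, 0], 0]
    - [-1, [-25, 35, 0], 0]
    - [-1, [-25, 35, 0], 0]
    - [-1, [0, 0, 0], 0]
    - [-1, [0, 0, 0], 0]

```text
t: 24.5
tool_pos: [0.3313, -0.1182, 0.2278]
orientation: [-2.88, 1.255, -0.002]
force: [0.3, -1.1, -0.7]
opening: 0.0004
```

```bash
python3 -c "
from h import *
st()
f={}
for n,(x,y,w,h) in {'top':(150,180,270,150),'scene':(150,130,260,120)}.items():
    d=cam(n,n+'9'); im=cv2.imread(f'pics/{n}9.png'); cv2.imwrite(f'pics/{n}9z.png',cv2.resize(im[y:y+h,x:x+w],None,fx=2.9,fy=2.9,interpolation=cv2.INTER_CUBIC))
    for t,z in (('bowl',.03),('jar',.085),('dish',.02)):
        for r in optics.cut_out(n,t)[:1]: print(n,t,round(r['confidence'],2),np.round(unproj(d,r['point'],z),3))
"
```

```text
t 24.5 pos [ 331.3 -118.2  227.8] xyaw -47.08 tilt 0.09 F [ 0.3 -1.1 -0.7] tau [ 0.09  0.15 -0.01] open 0.4 q6 1.903
top bowl 0.67 [0.434 0.22  0.03 ]
top jar 0.83 [0.601 0.086 0.085]
top dish 0.74 [ 0.571 -0.236  0.02 ]
scene bowl 0.73 [0.431 0.221 0.03 ]
scene jar 0.61 [0.642 0.09  0.085]
scene dish 0.92 [ 0.583 -0.25   0.02 ]
```

View pics/top9z.png

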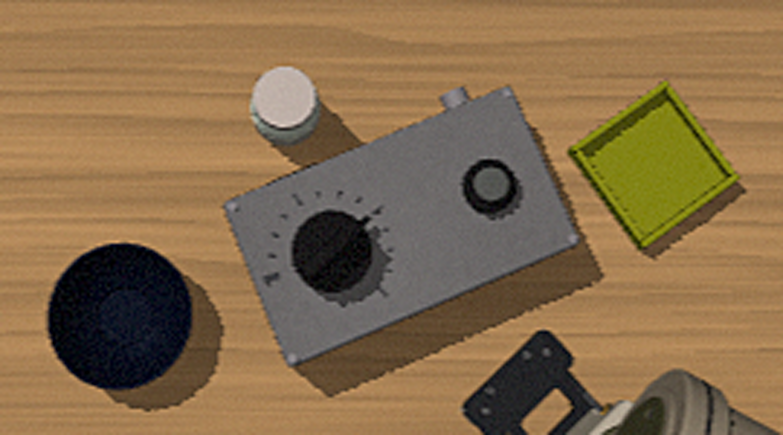

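View pics/scene9z.png

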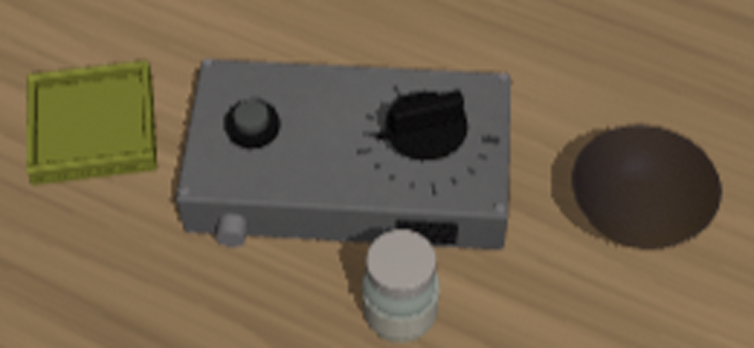

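```bash
python3 -c "
from h import *
print(ticket.close_job())"
```

```text
the job is handed in; nothing more can be done
None
```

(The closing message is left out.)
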